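# Fetch a petri dish with the forked lifter

## Robot

A 6-joint arm with a two-finger parallel gripper is mounted at the origin on a cart in front of the work surface, level with it; the furniture and walls round the work are solid. World frame = base frame: x ahead of the robot, y to its left, z up, the work surface at z = 0. Lengths are in m, angles in rad, forces in N, time in s.
With the tool pointing down it reaches from about 0.3 to 0.775 m from the base axis. Payload 14.6 kg.
Tool frame: the origin (TCP) lies midway between the tips of the shut fingers; the grasp point (between the pads) lies 19 mm behind it (ctrl.pinch_z is the distance from the TCP to the grasp point, in m); z points along the fingers, y is the line along which they close (so a half turn about z gives the same grasp; the last joint's range is limited). The gripper opens to 94 mm and grips with 3 to 60 N. Pads are 16 mm wide; open, the fingers measure 119 mm over their backs; the gripper's body (75 mm by 177 mm) begins 78 mm behind the grasp point.
Start: joints at [-1.402, 0.3, 1.521, -0, 1.321, -0.067], TCP at [0.128, -0.535, 0.205] pointing down, gripper open.
Joint ranges: [-3.03, 3.03], [-0.79, 2.21], [0.23, 2.52], [-1.04, 4.18], [0, 3.07], [-2.55, 2.55]. Speed limits (rad/s): [2.22, 2.22, 2.57, 3.14, 3.14, 3.14].

## Interface

Orientations are given as [roll, pitch, yaw] about the fixed x, y, z axes, in that order (R = Rz(yaw) Ry(pitch) Rx(roll)).
In Python, from station import ctrl gives the robot as it stands.
- The arm moves only by the tool jog_arm, never from a script. Its argument "motion" is a list of rows, each a list of 7 numbers: the shift along the tool's x, y, z in m, then the turn, a rotation vector about the tool's x, y, z in rad, then the opening, from -1 (shut) to 1 (fully open). In form: [[tx, ty, tz, rx, ry, rz, gripper], ...]. A call has 1 to 5 rows; each row shifts and turns the commanded pose from where the row before left it, along the tool's axes as they then stand; what a row does not reach is not made up. A row lasts 1/10 s, in which the tool goes at most 50 mm and 8.59 degrees, less where a joint would pass 70% of its speed; a pose out of reach is approached as far as the arm can. A call is refused whole if a number of a shift passes 0.05 or a number of a turn 0.15, either way. A call with a gripper value outside its range is refused whole. The fingers move at their own pace and stop on an object; "squeeze" is the grip in N (left out, the last holds). Time passes only in rows, so rows that do not move let the fingers close. It gives the time, the measured TCP pose, the force, the opening and the grip force at its end, in the units of the state.
- ctrl.get_obs(): the state, without advancing time (a new reading comes with each control period).
- ctrl.camera(name): name is "side" or "top"; returns the picture (420x560x3 uint8, red, green, blue); there is no depth.
- ctrl.camera_model(name): a dict with "intrinsics" (3x3 intrinsics, pixels), "rvec" (rotation vector, rad) and "tvec" (3), from world to camera coordinates, as OpenCV has them. Camera axes: x right, y down, z forward; pixel columns grow to the right and rows downward; lengths in m; the calibration is good to about 2 mm. A picture is of the moment at which its call begins. camera_model takes no time and is no camera call.
- ctrl.hand_in(): hands the job in; it is judged then, once.
The state is a dict: "time_s": time; "qpos": joint angles; "joint_vel": joint speeds; "tau": joint torques, N m; "ee_pos": TCP position; "eef_rot": TCP orientation; "force": force on the tool from outside, world axes, zero at the start; "moment": the same for the moment, N m; "grip_width": finger opening in m; "grip_force": force on a finger pad.
Only numpy, scipy, OpenCV 4.12 (cv2) and the standard library are available. Lean on these libraries where they do the work, as an engineer would, in place of code of your own. Each camera call takes 0.05 s, during which the arm holds its last target. There are 200 camera calls.

## Task

Pick up the forked dish lifter from the green mat, slide its fork under the petri dish that stands on the blue stand, and lift the dish off. Lay the lifter back down along the middle of the mat with the dish still sitting level on the fork, and let go. Do not touch either dish with the fingers, keep the dish level, and leave the dish on the orange stand where it is.

Things in the scene. Friction and masses are not known exactly. Their poses are not given: they have to be found in the camera images.
- lifter: Loose steel fork with black handle, 192 mm long, 0.12 kg. Origin: underside of the fork, mid-slot; +x to the open tine tips, z up. Tines 8 mm wide, 4 mm thick, 38 mm clear between them, reach from x = -28 to +36 mm; bridge at x = -40..-28 mm; neck behind it rises at x = -47..-40 mm to the level handle. The fork and a foot under the handle's end keep it level when laid down.
- lifter_grip (a point): Middle of the lifter's black handle, at (-100, 0, 29) mm in the lifter's frame; same axes. The handle is a bar 14 mm wide (y) and 22 mm high (z = 18..40 mm), from x = -156 to -52 mm. Grasp it here from above, fingers closing along the lifter's y. The foot under its end (x = -151..-141 mm) is 30 mm wide.
- lifter_mid (a point): Middle of the lifter's length, on its underside level, at (-55, 0, 0) mm in the lifter's frame; same axes.
- dish: The dish to fetch: closed round white translucent petri dish, 59 mm in diameter, 14 mm high, 0.03 kg, loose, resting on the blue stand within about 3 mm of its centre. Origin: centre of its underside, z up.
- other_dish: An equal petri dish, resting on the orange stand; to be left alone. Origin: centre of its underside.
- stand_blue: Fixed blue pedestal, 60 mm high: round base 68 mm in diameter, up to 10 mm high, and above it a plain post 20 mm in diameter on whose flat top the dish lies. It can be approached from any side. Origin: centre of its underside, on the worktop.
- stand_orange: Fixed orange pedestal of the same shape, carrying the other dish. Which of the two stands is in which place varies. Origin: centre of its underside.
- mat: Fixed green rubber mat with two thin white lines, 200 mm (its x) by 76 mm (its y), 3 mm thick, on the worktop. Origin: centre of its underside. The lifter starts on it with its fork towards the mat's +x. Keep clear of fixed equipment: a grey instrument behind the front strip (world x over 0.555 m, y from -0.11 to 0.28 m, 0.33 m high) and a device to the mat's right (x over 0.46 m, y below -0.28 m).
Mind the look-alikes: they are no part of the job. What is shaped like the dish but brown or purple is not meant.

How it is judged:
By the outcome, as a careful person would: the job done as asked, in the order asked, and still so for the second after the job is handed in, with the robot touching nothing.
It also fails if it takes over 62 s, if anything falls off the work surface, if the arm or the gripper's body presses on something with over 40 N, if the wrist force passes 120 N, or if a joint passes its speed limit or range.

## Working session

There is one attempt and no reset: what is moved stays moved. The work goes in short steps, Python scripts to look and compute and a tool call to move; the robot and the scene stay as the last step left them, time stands still between calls to the robot, and variables do not carry over. Pictures are saved under pics/ and viewed, at most 10 in all, crops included, and the job is handed in when it is done.

Besides the shell and the picture viewer there is one more tool, called after "Emit:" as name([rows], argument=value, ...), one row to a line, values as JSON. jog_arm: Moves the arm, as the interface text tells. Its arguments: {"type":"object","properties":{"motion":{"type":"array"},"squeeze":{"type":"number"}},"required":["motion"]}

```bash
mkdir -p pics; ls
python3 - <<'E'
from station import ctrl
import cv2,numpy as np
o=ctrl.get_obs();print(o)
for n in("top","side"):
    im=ctrl.camera(n);cv2.imwrite(f"pics/{n}0.png",im[:,:,::-1]);m=ctrl.camera_model(n)
    R=cv2.Rodrigues(np.array(m["rvec"]))[0];print(n,m["intrinsics"],-R.T@np.array(m["tvec"]).ravel(),R[2])
E
```

```text
pics
{'time_s': 0.0, 'qpos': array([-1.40157991e+00,  3.00486249e-01,  1.52155903e+00, -2.31781173e-05,
        1.32069622e+00, -6.66243411e-02]), 'joint_vel': array([ 0.00221094,  0.00140307, -0.00013647, -0.0001394 , -0.00011308,
        0.00055665]), 'tau': array([-3.75242062e-04, -5.31805801e+01, -3.52741671e+01,  7.08246650e-02,
        2.43152253e-02, -5.69279723e-05]), 'ee_pos': array([ 0.12844872, -0.5345298 ,  0.20488735]), 'eef_rot': array([-3.14044486e+00, -5.40841850e-05,  2.35846480e-01]), 'force': array([ 0.6024936 , -0.02505515, -0.08052517]), 'moment': array([ 0.0002311 , -0.01988241, -0.04070235]), 'grip_force': 0.0, 'grip_width': 0.09361066667049187}
top [[404.12653481   0.         274.7462773 ]
 [  0.         404.12653481 216.01638081]
 [  0.           0.           1.        ]] [0.32557831 0.12789332 0.98555705] [ 0.19530424  0.01327851 -0.98065281]
side [[524.6844385    0.         282.26152894]
 [  0.         524.6844385  210.6132021 ]
 [  0.           0.           1.        ]] [0.41609044 1.28626849 0.77920632] [ 0.0826367  -0.84328257 -0.53107974]
```

View pics/top0.png

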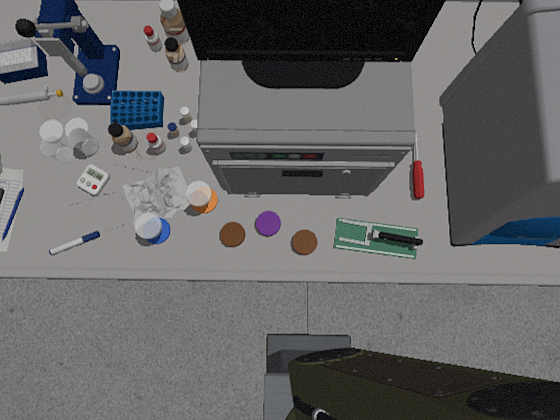

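View pics/side0.png

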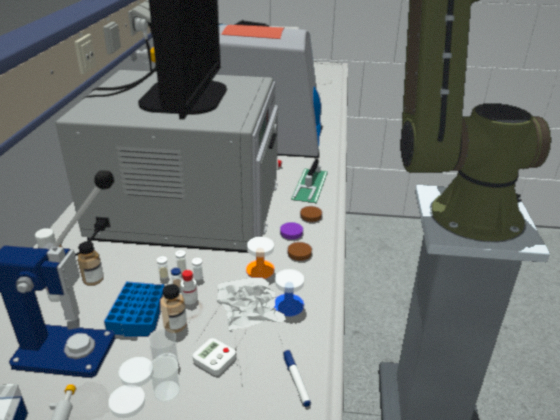

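The top view shows the mat with the lifter at about (377,238), fork to the left (+y). The blue stand with its dish is at about (150,228) and the orange one at about (203,198). Three brown or purple decoys lie at (232,234), (267,223) and (304,242).

```bash
cat > h.py <<'E'
import cv2,numpy as np
from station import ctrl
M={n:ctrl.camera_model(n) for n in("top","side")}
def ray(n,uv,z):
    m=M[n];K=np.array(m["intrinsics"]);R=cv2.Rodrigues(np.array(m["rvec"]))[0];t=np.array(m["tvec"]).ravel()
    uv=np.atleast_2d(uv).astype(float);d=(np.c_[uv,np.ones(len(uv))]@np.linalg.inv(K).T)@R
    c=-R.T@t;z=np.asarray(z,float);return c+d*((z-c[2])/d[:,2])[:,None]
def proj(n,p):
    m=M[n];return cv2.projectPoints(np.atleast_2d(p).astype(float),np.array(m["rvec"]),np.array(m["tvec"]),np.array(m["intrinsics"]),None)[0][:,0]
def hsv(im):return cv2.cvtColor(im,cv2.COLOR_RGB2HSV)
def roi(mask,x0,y0,x1,y1):
    o=np.zeros_like(mask);o[y0:y1,x0:x1]=mask[y0:y1,x0:x1];return o
def pts(mask):
    v,u=np.nonzero(mask);return np.c_[u,v].astype(np.float32)
E
python3 - <<'E'
from h import *
a=cv2.imread("pics/top0.png")[:,:,::-1].copy();b=cv2.imread("pics/side0.png")[:,:,::-1].copy()
c1=cv2.resize(a[175:265,125:325],None,fx=4,fy=4,interpolation=cv2.INTER_CUBIC)
c2=cv2.resize(a[205:265,325:430],None,fx=7,fy=7,interpolation=cv2.INTER_CUBIC)[:240*2]
c3=cv2.resize(b[150:330,205:345],None,fx=3.3,fy=3.3,interpolation=cv2.INTER_CUBIC)
for i,c in enumerate((c1,c2,c3)):cv2.imwrite(f"pics/c{i}.png",c[:,:,::-1])
h=hsv(a)
g=roi(cv2.inRange(h,(60,60,30),(90,255,200)),325,205,430,270)
P=ray("top",pts(g),.003)[:,:2].astype(np.float32)*1000;r=cv2.minAreaRect(cv2.convexHull(P));print("mat",r)
k=roi(cv2.inRange(h,(0,0,0),(180,255,45)),360,222,428,255)
P=ray("top",pts(k),.040)[:,:2].astype(np.float32)*1000;print("handle",cv2.minAreaRect(P),len(P))
E
```

```text
mat ((469.7389221191406, -106.50390625), (198.3887481689453, 74.4590072631836), 82.78374481201172)
handle ((458.9432678222656, -151.85336303710938), (106.91455078125, 26.252836227416992), 79.0980224609375) 285
```

View pics/c0.png

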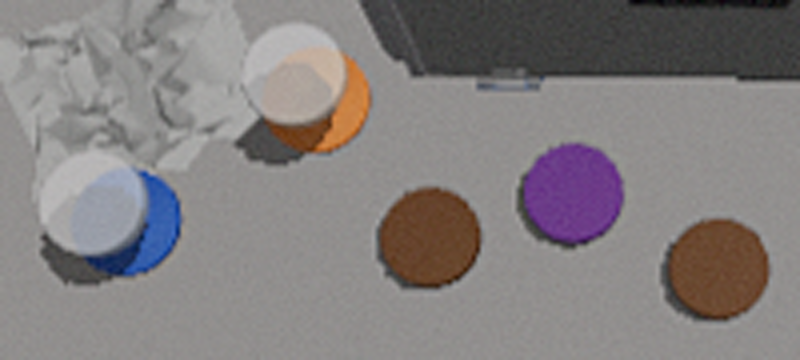

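View pics/c1.png

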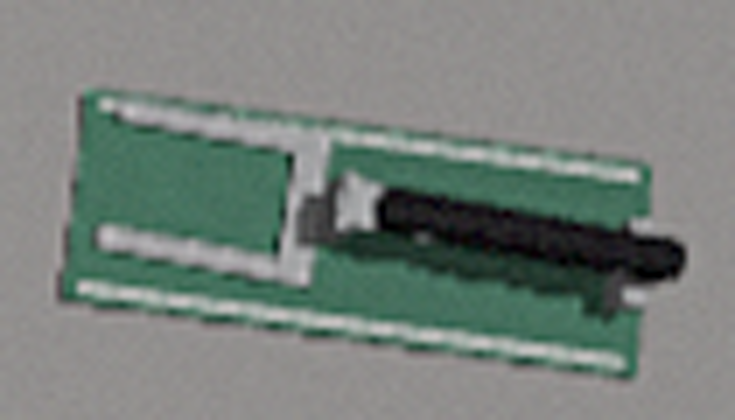

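View pics/c2.png

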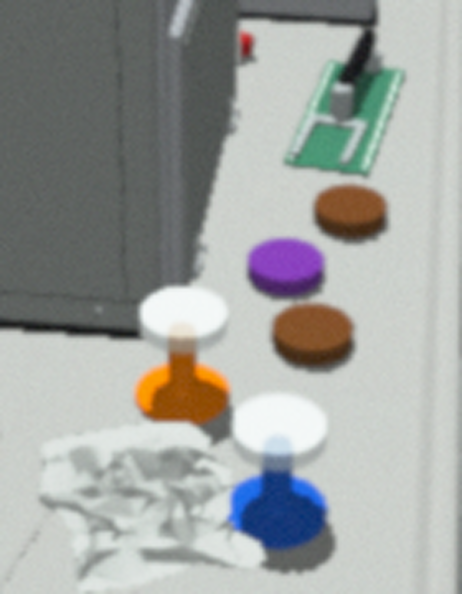

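The crops are clear. The dish on blue is centred at about (148.7,225.8) in the top view and (289.5,279.4) in the side view. The lifter's fork opens to +y, and its handle end overhangs the mat's right edge.

Run:
```python
from h import *
a=cv2.imread("pics/top0.png")[:,:,::-1].copy();b=cv2.imread("pics/side0.png")[:,:,::-1].copy()
for n,uv in(("top",(148.75,225.75)),("side",(289.5,279.4)),("top",(198.8,193.5)),("side",(260.5,245))):
    print(n,ray(n,uv,.074)[0,:2],ray(n,uv,.067)[0,:2])
h=hsv(a);hs=hsv(b)
for nm,lo,hi,rt,rs in(("blue",(105,150,40),(125,255,255),(125,195,180,260),(265,275,320,325)),("orange",(5,150,60),(18,255,255),(180,175,225,220),(235,235,285,285))):
    for n,H,r in(("top",h,rt),("side",hs,rs)):
        m=roi(cv2.inRange(H,lo,hi),*r);P=ray(n,pts(m),.010)[:,:2]*1000
        # side: widest row of base -> centre column ; robust circle fit on extreme points
        print(nm,n,len(P),P.min(0),P.max(0))
k=roi(cv2.inRange(h,(0,0,0),(180,255,22)),360,222,428,255);p=pts(k)
P=ray("top",p,.040)[:,:2]*1000;c=P.mean(0);w,v=np.linalg.eigh(np.cov((P-c).T));d=v[:,1]*np.sign(v[1,1]);n_=np.array([-d[1],d[0]])
print("handle",len(P),c,np.degrees(np.arctan2(d[1],d[0])),(P-c)@d@np.eye(1)[0] if 0 else [((P-c)@d).min(),((P-c)@d).max(),((P-c)@n_).min(),((P-c)@n_).max()])
# fork: crop px -> world at z=.007 (tine tops): tip mids, inner corners of slot
C=lambda x,y:(x/7+325,y/7+205)
q=ray("top",[C(120,110),C(98,238),C(292,150),C(277,255),C(328,135),C(305,285)],.007)[:,:2]*1000
print(q.round(1))
for i in(.22,.34,.36,):pass
```

```text
top [0.4809825  0.42933428] [0.48217587 0.4316491 ]
side [0.48160719 0.43405948] [0.48225752 0.4256003 ]
top [0.55858584 0.31798694] [0.56037514 0.31944671]
side [0.5592561  0.32044516] [0.56067719 0.31085823]
blue top 219 [449.41606235 399.4049401 ] [511.63700362 452.32883055]
blue side 487 [451.7530658  402.86137814] [510.32419888 473.32406749]
orange top 201 [527.8544569  287.33349456] [584.31638652 346.614675  ]
orange side 406 [528.66015312 281.24335354] [592.8518503  355.91604801]
handle 83 [ 462.11186636 -153.49100229] 79.97240861346782 [np.float64(-50.480233728890866), np.float64(48.98793361830816), np.float64(-8.93954437427972), np.float64(5.136312211221669)]
[[510.6 -24.7]
 [465.2 -16.2]
 [497.1 -84.6]
 [460.  -78.2]
 [502.5 -97.3]
 [449.6 -87.6]]
```

```bash
cat > plan.py <<'E'
import sys,numpy as np
from scipy.spatial.transform import Rotation as Ro
from station import ctrl
def plan(goals,g,p=None,R=None):
    """goals: (x,y,z mm, yaw deg, rows); prints rows in tool axes with a smooth speed profile"""
    o=ctrl.get_obs();p=o["ee_pos"]*1000 if p is None else p;R=Ro.from_euler("xyz",o["eef_rot"])
    rows=[]
    for x,y,z,w,n in goals:
        q=np.array([x,y,z]);R1=Ro.from_euler("xyz",[np.pi,0,np.radians(w)]);rv=(R.inv()*R1).as_rotvec()
        u=np.linspace(0,1,n+1);s=u*u*(3-2*u)
        for i in range(n):
            Ra=R*Ro.from_rotvec(rv*s[i]);d=Ra.inv().apply((q-p)*(s[i+1]-s[i]))/1000
            rows.append([*d.round(4),*(rv*(s[i+1]-s[i])).round(4),g])
        p,R=q,R1
    for i in range(0,len(rows),5):print([[float(v)+0 for v in r] for r in rows[i:i+5]])
    r=np.abs(np.array(rows));print(r.max(0))
if __name__=="__main__":
    plan(eval(sys.argv[1]),float(sys.argv[2]))
E
python3 plan.py "[(465.5,-151.5,110,80,20)]" 1
```

```text
[[0.003, -0.0021, 0.0007, 0.0, 0.0, -0.0084, 1.0], [0.0087, -0.006, 0.002, 0.0, 0.0, -0.0241, 1.0], [0.014, -0.0092, 0.0031, 0.0, 0.0, -0.038, 1.0], [0.0189, -0.0114, 0.0041, 0.0, 0.0, -0.0502, 1.0], [0.0235, -0.0126, 0.005, 0.0, 0.0, -0.0606, 1.0]]
[[0.0277, -0.0128, 0.0057, 0.0, 0.0, -0.0693, 1.0], [0.0314, -0.0119, 0.0063, -0.0001, 0.0, -0.0763, 1.0], [0.0344, -0.0101, 0.0067, -0.0001, 0.0, -0.0815, 1.0], [0.0366, -0.0076, 0.007, -0.0001, 0.0, -0.085, 1.0], [0.0379, -0.0046, 0.0071, -0.0001, 0.0, -0.0867, 1.0]]
[[0.0381, -0.0013, 0.0071, -0.0001, 0.0, -0.0867, 1.0], [0.0373, 0.002, 0.007, -0.0001, 0.0, -0.085, 1.0], [0.0355, 0.005, 0.0067, -0.0001, 0.0, -0.0815, 1.0], [0.0327, 0.0073, 0.0062, -0.0001, 0.0, -0.0763, 1.0], [0.0292, 0.0089, 0.0057, 0.0, 0.0, -0.0693, 1.0]]
[[0.0249, 0.0095, 0.005, 0.0, 0.0, -0.0606, 1.0], [0.0201, 0.0091, 0.0041, 0.0, 0.0, -0.0502, 1.0], [0.0148, 0.0077, 0.0031, 0.0, 0.0, -0.038, 1.0], [0.0092, 0.0052, 0.002, 0.0, 0.0, -0.0241, 1.0], [0.0032, 0.0019, 0.0007, 0.0, 0.0, -0.0084, 1.0]]
[3.81e-02 1.28e-02 7.10e-03 1.00e-04 0.00e+00 8.67e-02 1.00e+00]
```

Emit:
jog_arm([
  [0.003,-0.002,0.001,0,0,-0.008,1],
  [0.009,-0.006,0.002,0,0,-0.024,1],
  [0.014,-0.009,0.003,0,0,-0.038,1],
  [0.019,-0.011,0.004,0,0,-0.05,1],
  [0.0235,-0.0125,0.005,0,0,-0.061,1],
])

```text
time_s: 0.6
ee_pos: [0.1828, -0.4742, 0.1901]
eef_rot: [-3.142, -0.0, 0.421]
force: [-0.3, -0.2, -0.2]
grip_width: 0.0943
grip_force: 0.0
```

Emit:
jog_arm([
  [0.028,-0.013,0.006,0,0,-0.069,1],
  [0.031,-0.012,0.006,0,0,-0.076,1],
  [0.034,-0.01,0.007,0,0,-0.082,1],
  [0.037,-0.0075,0.007,0,0,-0.085,1],
  [0.038,-0.0045,0.007,0,0,-0.087,1],
])

```text
time_s: 1.1
ee_pos: [0.2988, -0.3415, 0.1571]
eef_rot: [3.141, -0.0, 0.822]
force: [0.3, -0.2, -0.4]
grip_width: 0.0938
grip_force: 0.0
```

Emit:
jog_arm([
  [0.038,-0.001,0.007,0,0,-0.087,1],
  [0.037,0.002,0.007,0,0,-0.085,1],
  [0.0355,0.005,0.007,0,0,-0.082,1],
  [0.033,0.007,0.006,0,0,-0.076,1],
  [0.029,0.009,0.006,0,0,-0.069,1],
])

```text
time_s: 1.6
ee_pos: [0.4133, -0.2098, 0.1238]
eef_rot: [-3.14, -0.0, 1.22]
force: [0.0, 0.2, -0.2]
grip_width: 0.0937
grip_force: 0.0
```

Emit:
jog_arm([
  [0.025,0.0095,0.005,0,0,-0.061,1],
  [0.02,0.009,0.004,0,0,-0.05,1],
  [0.015,0.008,0.003,0,0,-0.038,1],
  [0.009,0.005,0.002,0,0,-0.024,1],
  [0.003,0.002,0.001,0,0,-0.008,1],
])

```text
time_s: 2.1
ee_pos: [0.4663, -0.1517, 0.1092]
eef_rot: [-3.141, -0.0, 1.399]
force: [-0.1, -0.3, -0.3]
grip_width: 0.0944
grip_force: 0.0
```

```bash
python3 - <<'E'
from station import ctrl
o=ctrl.get_obs();print(o["time_s"],o["ee_pos"],o["eef_rot"],o["force"])
E
python3 plan.py "[(465.5,-151.5,13,80,10)]" 1
```

```text
2.1 [ 0.46632542 -0.1516787   0.1092485 ] [-3.14133267e+00 -8.43518719e-05  1.39866686e+00] [-0.14633143 -0.25638614 -0.25681804]
[[0.0, 0.0, 0.0027, 0.0, 0.0, 0.0001, 1.0], [0.0, -0.0001, 0.0073, 0.0, 0.0, 0.0002, 1.0], [0.0, -0.0001, 0.0108, 0.0, 0.0, 0.0003, 1.0], [0.0, -0.0001, 0.0131, 0.0, 0.0, 0.0003, 1.0], [0.0, -0.0001, 0.0142, 0.0, 0.0, 0.0004, 1.0]]
[[0.0, -0.0001, 0.0142, 0.0, 0.0, 0.0004, 1.0], [0.0, -0.0001, 0.0131, 0.0, 0.0, 0.0003, 1.0], [0.0, -0.0001, 0.0108, 0.0, 0.0, 0.0003, 1.0], [0.0, -0.0001, 0.0073, 0.0, 0.0, 0.0002, 1.0], [0.0, 0.0, 0.0027, 0.0, 0.0, 0.0001, 1.0]]
[0.00e+00 1.00e-04 1.42e-02 0.00e+00 0.00e+00 4.00e-04 1.00e+00]
```

Emit:
jog_arm([
  [0,0,0.003,0,0,0,1],
  [0,0,0.007,0,0,0,1],
  [0,0,0.011,0,0,0,1],
  [0,0,0.013,0,0,0,1],
  [0,0,0.014,0,0,0,0.5],
])

```text
time_s: 2.6
ee_pos: [0.4658, -0.1531, 0.0601]
eef_rot: [-3.141, -0.0, 1.395]
force: [1.3, 0.3, -0.2]
grip_width: 0.089
grip_force: 0.0
```

Emit:
jog_arm([
  [0,0,0.014,0,0,0,0.2],
  [0,0,0.013,0,0,0,0],
  [0,0,0.011,0,0,0,0],
  [0,0,0.007,0,0,0,0],
  [0,0,0.003,0,0,0,0],
])

```text
time_s: 3.1
ee_pos: [0.466, -0.1529, 0.0127]
eef_rot: [-3.141, -0.0, 1.396]
force: [0.3, 0.2, 0.1]
grip_width: 0.0495
grip_force: 0.0
```

Emit:
jog_arm([
  [0,0,0,0,0,0,-0.3],
  [0,0,0,0,0,0,-0.5],
  [0,0,0,0,0,0,-0.6],
  [0,0,0,0,0,0,-1],
  [0,0,0,0,0,0,-1],
], squeeze=35)

```text
time_s: 3.6
ee_pos: [0.4664, -0.153, 0.0138]
eef_rot: [3.141, 0.0, 1.396]
force: [-0.1, -0.2, 1.8]
grip_width: 0.0136
grip_force: 35.0
```

Emit:
jog_arm([
  [0,0,0,0,0,0,-1],
  [0,0,0,0,0,0,-1],
  [0,0,-0.003,0,0,0,-1],
  [0,0,-0.006,0,0,0,-1],
  [0,0,-0.008,0,0,0,-1],
])

```text
time_s: 4.1
ee_pos: [0.466, -0.1529, 0.0307]
eef_rot: [-3.141, -0.0, 1.396]
force: [0.4, -0.3, -0.5]
grip_width: 0.0139
grip_force: 35.0
```

```bash
python3 plan.py "[(400,-150,64,80,8),(388.8,269.4,61,60,20)]" -1
```

```text
[[-0.0004, -0.0028, -0.0014, 0.0, 0.0, 0.0, -1.0], [-0.001, -0.0074, -0.0038, -0.0001, 0.0, -0.0001, -1.0], [-0.0014, -0.0105, -0.0053, -0.0001, 0.0, -0.0001, -1.0], [-0.0016, -0.012, -0.0061, -0.0001, 0.0, -0.0001, -1.0], [-0.0016, -0.012, -0.0061, -0.0001, 0.0, -0.0001, -1.0]]
[[-0.0014, -0.0105, -0.0053, -0.0001, 0.0, -0.0001, -1.0], [-0.001, -0.0074, -0.0038, -0.0001, 0.0, -0.0001, -1.0], [-0.0004, -0.0028, -0.0014, 0.0, 0.0, 0.0, -1.0], [0.003, -0.0006, 0.0, 0.0, 0.0, 0.0025, -1.0], [0.0085, -0.0018, 0.0001, 0.0, 0.0, 0.0072, -1.0]]
[[0.0134, -0.0029, 0.0001, 0.0, 0.0, 0.0114, -1.0], [0.0177, -0.004, 0.0001, 0.0, 0.0, 0.0151, -1.0], [0.0213, -0.0052, 0.0002, 0.0, 0.0, 0.0182, -1.0], [0.0243, -0.0063, 0.0002, 0.0, 0.0, 0.0209, -1.0], [0.0265, -0.0075, 0.0002, 0.0, 0.0, 0.023, -1.0]]
[[0.0282, -0.0087, 0.0002, 0.0, 0.0, 0.0245, -1.0], [0.0291, -0.0098, 0.0002, 0.0, 0.0, 0.0256, -1.0], [0.0295, -0.0107, 0.0002, 0.0, 0.0, 0.0261, -1.0], [0.0292, -0.0115, 0.0002, 0.0, 0.0, 0.0261, -1.0], [0.0283, -0.012, 0.0002, 0.0, 0.0, 0.0256, -1.0]]
[[0.0268, -0.0122, 0.0002, 0.0, 0.0, 0.0245, -1.0], [0.0248, -0.012, 0.0002, 0.0, 0.0, 0.023, -1.0], [0.0223, -0.0115, 0.0002, 0.0, 0.0, 0.0209, -1.0], [0.0193, -0.0104, 0.0002, 0.0, 0.0, 0.0182, -1.0], [0.0158, -0.0089, 0.0001, 0.0, 0.0, 0.0151, -1.0]]
[[0.0119, -0.0069, 0.0001, 0.0, 0.0, 0.0114, -1.0], [0.0075, -0.0045, 0.0001, 0.0, 0.0, 0.0072, -1.0], [0.0026, -0.0016, 0.0, 0.0, 0.0, 0.0025, -1.0]]
[2.95e-02 1.22e-02 6.10e-03 1.00e-04 0.00e+00 2.61e-02 1.00e+00]
```

Emit:
jog_arm([
  [0,-0.003,-0.003,0,0,0,-1],
  [-0.001,-0.0075,-0.004,0,0,0,-1],
  [-0.0015,-0.0105,-0.005,0,0,0,-1],
  [-0.0015,-0.012,-0.006,0,0,0,-1],
  [-0.0015,-0.012,-0.006,0,0,0,-1],
])

```text
time_s: 4.6
ee_pos: [0.4196, -0.1503, 0.0547]
eef_rot: [-3.141, -0.0, 1.396]
force: [-0.5, -0.3, -1.4]
grip_width: 0.0138
grip_force: 35.0
```

Emit:
jog_arm([
  [-0.0015,-0.0105,-0.005,0,0,0,-1],
  [-0.001,-0.0075,-0.003,0,0,0,-1],
  [-0.0005,-0.003,-0.001,0,0,0,-1],
  [0.003,-0.0005,0,0,0,0.0025,-1],
  [0.0085,-0.002,0,0,0,0.007,-1],
])

```text
time_s: 5.1
ee_pos: [0.3995, -0.138, 0.0634]
eef_rot: [3.141, 0.0, 1.385]
force: [-1.0, -0.4, -0.5]
grip_width: 0.0136
grip_force: 35.0
```

Emit:
jog_arm([
  [0.0135,-0.003,0,0,0,0.0115,-1],
  [0.0175,-0.004,0,0,0,0.015,-1],
  [0.0215,-0.005,0,0,0,0.018,-1],
  [0.0245,-0.0065,0,0,0,0.021,-1],
  [0.0265,-0.0075,0,0,0,0.023,-1],
])

```text
time_s: 5.6
ee_pos: [0.3963, -0.0299, 0.0632]
eef_rot: [-3.141, -0.0, 1.296]
force: [-0.1, 0.4, -0.9]
grip_width: 0.014
grip_force: 35.0
```

Emit:
jog_arm([
  [0.028,-0.0085,0,0,0,0.0245,-1],
  [0.029,-0.01,0,0,0,0.0255,-1],
  [0.0295,-0.0105,0,0,0,0.026,-1],
  [0.029,-0.0115,0,0,0,0.026,-1],
  [0.0285,-0.012,0,0,0,0.0255,-1],
])

```text
time_s: 6.1
ee_pos: [0.3921, 0.1239, 0.0633]
eef_rot: [-3.141, 0.0, 1.169]
force: [0.8, -0.2, -0.3]
grip_width: 0.0138
grip_force: 35.0
```

Emit:
jog_arm([
  [0.027,-0.012,0,0,0,0.0245,-1],
  [0.025,-0.012,0,0,0,0.023,-1],
  [0.0225,-0.0115,0,0,0,0.021,-1],
  [0.0195,-0.0105,0,0,0,0.018,-1],
  [0.016,-0.009,0,0,0,0.015,-1],
])

```text
time_s: 6.6
ee_pos: [0.3891, 0.2468, 0.0631]
eef_rot: [-3.141, 0.0, 1.069]
force: [0.7, -0.3, -1.7]
grip_width: 0.0138
grip_force: 35.0
```

Emit:
jog_arm([
  [0.012,-0.007,0,0,0,0.0115,-1],
  [0.0075,-0.0045,0,0,0,0.007,-1],
  [0.0025,-0.0015,0,0,0,0.0025,-1],
  [0,0,0,0,0,0,-1],
])

```text
time_s: 7.0
ee_pos: [0.3889, 0.2707, 0.0633]
eef_rot: [-3.141, 0.0, 1.048]
force: [0.5, -1.0, -2.3]
grip_width: 0.0139
grip_force: 35.0
```

Run:
```python
from h import *
o=ctrl.get_obs();print(o["time_s"],o["ee_pos"],o["eef_rot"],o["force"],o["moment"],o["grip_width"])
T=ctrl.camera("top");S=ctrl.camera("side")
o=ctrl.get_obs();print(o["ee_pos"])
cv2.imwrite("pics/t1.png",T[:,:,::-1]);cv2.imwrite("pics/s1.png",S[:,:,::-1])
A=cv2.resize(T[185:285,120:220],None,fx=4,fy=4,interpolation=cv2.INTER_CUBIC)
B=cv2.resize(S[215:315,245:345],None,fx=4,fy=4,interpolation=cv2.INTER_CUBIC)
cv2.imwrite("pics/d1.png",np.hstack([A,B])[:,:,::-1])
```

```text
7.0 [0.38891066 0.27065498 0.06328476] [-3.14142958e+00  3.29652391e-04  1.04823449e+00] [ 0.46579748 -1.01883697 -2.32761126] [-0.04898035 -0.04114625  0.0204033 ] 0.01388589270705251
[0.38906997 0.27016278 0.06336813]
```

View pics/d1.png

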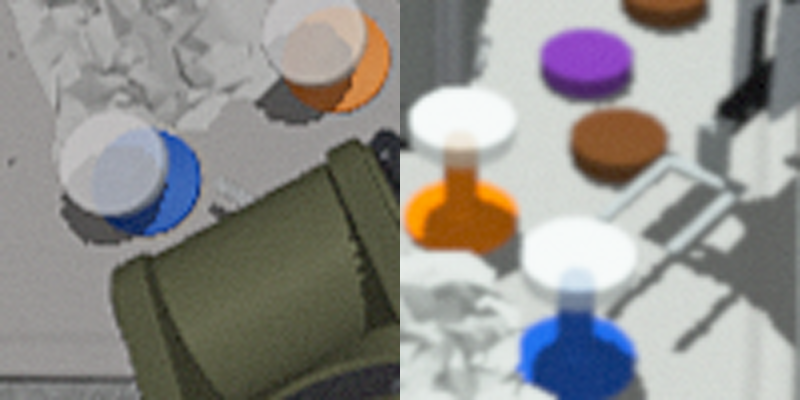

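The side view shows both tines level, short of the dish. Their tips are at about (607,217) and (672,247) in the crop, heading for the post at about (576,300).

Run:
```python
from h import *
o=ctrl.get_obs();p=o["ee_pos"];w=o["eef_rot"][2];d=np.array([np.cos(w),np.sin(w)]);n=np.array([-d[1],d[0]])
def L(x,y,z):return np.r_[p[:2]+d*(x+100.5)/1e3+n*y/1e3,p[2]-.0108+z/1e3]
for q in((36,23,4),(36,-23,4),(-34,23,4),(-34,-23,4)):
    print(q,((proj("side",L(*q))[0]-(245,215))*4+(400,0)).round(0))
for c in((.4815,.430),(.4815,.432)):
    for z in(.0,.01,.06,.074):print(c,z,((proj("side",[*c,z])[0]-(245,215))*4+(400,0)).round(0),((proj("top",[*c,z])[0]-(120,185))*4).round(0))
print(ray("side",[(207/4+245,217/4+215),(272/4+245,247/4+215)],p[2]-.0068)*1e3, L(36,23,4),L(36,-23,4))
# post: blue columns in rows between dish and base
S=cv2.imread("pics/s1.png")[:,:,::-1].copy();m=cv2.inRange(hsv(S),(105,120,40),(125,255,255))
for r in range(286,302):
    u=np.nonzero(m[r,260:320])[0]+260
    if len(u):print(r,u.min(),u.max())
```

```text
(36, 23, 4) [665. 249.]
(36, -23, 4) [595. 217.]
(-34, 23, 4) [734. 186.]
(-34, -23, 4) [665. 156.]
(0.4815, 0.43) 0.0 [576. 359.] [152. 183.]
(0.4815, 0.43) 0.01 [576. 345.] [147. 180.]
(0.4815, 0.43) 0.06 [578. 273.] [122. 166.]
(0.4815, 0.43) 0.074 [579. 253.] [114. 162.]
(0.4815, 0.432) 0.0 [575. 361.] [149. 183.]
(0.4815, 0.432) 0.01 [576. 347.] [144. 180.]
(0.4815, 0.432) 0.06 [578. 276.] [118. 166.]
(0.4815, 0.432) 0.074 [579. 255.] [110. 162.]
[[470.71996435 376.30285526  56.56812802]
 [433.6450353  397.64511955  56.56812802]] [0.43735212 0.3998936  0.05656813] [0.47719802 0.37690872 0.05656813]
293 285 292
294 283 293
295 280 297
296 278 298
297 277 299
298 276 300
299 276 301
300 275 302
301 275 302
```

Emit:
jog_arm([
  [0.001,0.001,0.001,0,0,0,-1],
  [0.0035,0.001,0.001,0,0,0,-1],
  [0.006,0,0,0,0,0,-1],
  [0.008,0,0,0,0,0,-1],
  [0.009,0,0,0,0,0,-1],
])

```text
time_s: 7.6
ee_pos: [0.405, 0.294, 0.0615]
eef_rot: [3.142, -0.0, 1.048]
force: [0.2, -0.1, -0.3]
grip_width: 0.0136
grip_force: 35.0
```

Emit:
jog_arm([
  [0.009,0,0,0,0,0,-1],
  [0.008,0,0,0,0,0,-1],
  [0.006,0,0,0,0,0,-1],
  [0.0035,0,0,0,0,0,-1],
  [0.001,0,0,0,0,0,-1],
])

```text
time_s: 8.1
ee_pos: [0.4184, 0.3175, 0.0614]
eef_rot: [-3.142, 0.0, 1.048]
force: [-0.7, 0.0, -1.2]
grip_width: 0.0136
grip_force: 35.0
```

Run:
```python
from h import *
S=ctrl.camera("side")
o=ctrl.get_obs();print(o["ee_pos"],o["force"],o["eef_rot"])
cv2.imwrite("pics/s2.png",S[:,:,::-1])
cv2.imwrite("pics/d2.png",cv2.resize(S[220:320,245:345],None,fx=6,fy=6,interpolation=cv2.INTER_CUBIC)[:,:,::-1])
```

```text
[0.41833889 0.31734908 0.06136893] [-0.74804561  0.30634075 -1.47189648] [-3.14152088e+00  1.36781071e-04  1.04794859e+00]
```

View pics/d2.png

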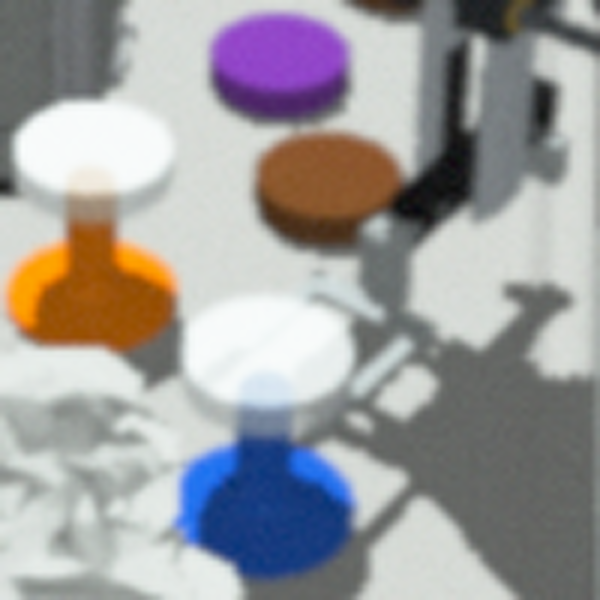

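The fork is under the dish, straddling the post, which is at about (265,400) in the crop. The dish has not moved. About 29 mm is left to go.

Emit:
jog_arm([
  [0.002,0,0,0,0,0,-1],
  [0.005,0,0,0,0,0,-1],
  [0.0075,0,0,0,0,0,-1],
  [0.0075,0,0,0,0,0,-1],
  [0.005,0,0,0,0,0,-1],
])

```text
time_s: 8.65
ee_pos: [0.4322, 0.3413, 0.0615]
eef_rot: [3.142, -0.0, 1.048]
force: [0.3, 0.2, -1.4]
grip_width: 0.0137
grip_force: 35.0
```

Emit:
jog_arm([
  [0.002,0,0,0,0,0,-1],
  [0,0,0,0,0,0,-1],
])

```text
time_s: 8.85
ee_pos: [0.4328, 0.3425, 0.0613]
eef_rot: [-3.142, 0.0, 1.048]
force: [-0.2, 0.2, -1.2]
grip_width: 0.0139
grip_force: 35.0
```

Run:
```python
from h import *
S=ctrl.camera("side")
o=ctrl.get_obs();print(o["ee_pos"],o["force"],o["eef_rot"])
cv2.imwrite("pics/s3.png",S[:,:,::-1])
cv2.imwrite("pics/d3.png",cv2.resize(S[240:310,255:335],None,fx=7,fy=7,interpolation=cv2.INTER_CUBIC)[:,:,::-1])
p=o["ee_pos"];w=o["eef_rot"][2];d=np.array([np.cos(w),np.sin(w)]);n=np.array([-d[1],d[0]])
def L(x,y,z):return np.r_[p[:2]+d*(x+100.5)/1e3+n*y/1e3,p[2]-.0108+z/1e3]
for q in((36,19,4),(36,-19,4),(36,27,4),(36,-27,4),(-28,0,4),(-40,27,4),(-40,-27,4),(0,0,4)):
    print(q,((proj("side",L(*q))[0]-(255,240))*7).round(0))
```

```text
[0.43270211 0.34232878 0.06130523] [ 0.69740703  0.69044483 -1.19167725] [-3.14146196e+00  2.69923468e-04  1.04794868e+00]
(36, 19, 4) [219. 405.]
(36, -19, 4) [116. 353.]
(36, 27, 4) [241. 416.]
(36, -27, 4) [ 94. 342.]
(-28, 0, 4) [290. 269.]
(-40, 27, 4) [385. 283.]
(-40, -27, 4) [241. 216.]
(0, 0, 4) [237. 316.]
```

View pics/d3.png

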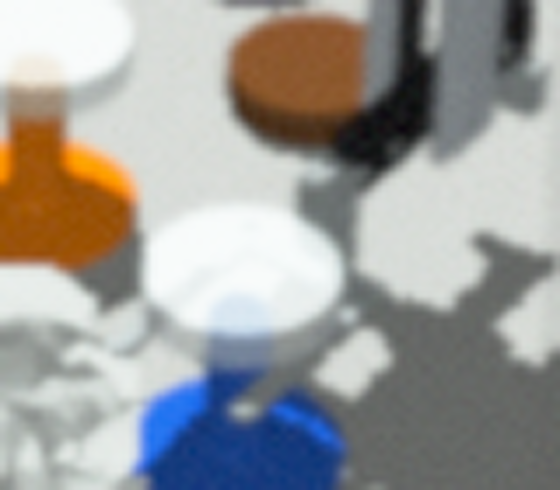

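The fork is fully inserted. The right tine tip is visible at about (243,410), with the post between the tines and the dish still centred. The fork sits about 1.5 mm off in -x, so I'll nudge it and lift gently.

Emit:
jog_arm([
  [0,0.001,0,0,0,0,-1],
  [0,0.0005,-0.001,0,0,0,-1],
  [0,0,-0.001,0,0,0,-1],
  [0,0,-0.001,0,0,0,-1],
  [0,0,-0.001,0,0,0,-1],
])

```text
time_s: 9.4
ee_pos: [0.4341, 0.3416, 0.0656]
eef_rot: [3.142, -0.0, 1.048]
force: [0.1, -0.3, -0.8]
grip_width: 0.0138
grip_force: 35.0
```

Emit:
jog_arm([
  [0,0,-0.001,0,0,0,-1],
  [0,0,-0.001,0,0,0,-1],
  [0,0,-0.001,0,0,0,-1],
  [0,0,-0.001,0,0,0,-1],
  [0,0,-0.002,0,0,0,-1],
])

```text
time_s: 9.9
ee_pos: [0.434, 0.3415, 0.0714]
eef_rot: [-3.141, 0.0, 1.048]
force: [-0.3, 0.8, -1.3]
grip_width: 0.014
grip_force: 35.0
```

Emit:
jog_arm([
  [0,0,-0.003,0,0,0,-1],
  [0,0,-0.004,0,0,0,-1],
  [0,0,-0.004,0,0,0,-1],
  [0,0,-0.003,0,0,0,-1],
  [0,0,-0.001,0,0,0,-1],
])

```text
time_s: 10.4
ee_pos: [0.4342, 0.3417, 0.0869]
eef_rot: [3.141, -0.001, 1.048]
force: [0.0, -0.9, -2.0]
grip_width: 0.0135
grip_force: 35.0
```

```bash
python3 - <<'E'
from h import *
S=ctrl.camera("side");T=ctrl.camera("top")
o=ctrl.get_obs();print(o["ee_pos"],o["force"],o["eef_rot"])
cv2.imwrite("pics/s4.png",S[:,:,::-1]);cv2.imwrite("pics/t4.png",T[:,:,::-1])
cv2.imwrite("pics/d4.png",cv2.resize(S[230:310,255:335],None,fx=6,fy=6,interpolation=cv2.INTER_CUBIC)[:,:,::-1])
E
python3 plan.py "[(388,263,85,60,14),(375,235,85,62,6),(400,-140,75,82.8,26)]" -1
```

```text
[0.43414438 0.34161433 0.08662052] [-0.1555962  -0.11928422 -1.0443659 ] [ 3.14146404e+00 -2.40566088e-04  1.04781443e+00]
[[-0.0013, 0.0, 0.0, 0.0, 0.0, 0.0, -1.0], [-0.0037, 0.0, 0.0001, 0.0, 0.0, 0.0, -1.0], [-0.0057, 0.0, 0.0001, 0.0, 0.0, 0.0, -1.0], [-0.0073, -0.0001, 0.0001, 0.0, 0.0, 0.0, -1.0], [-0.0085, -0.0001, 0.0001, 0.0, 0.0, 0.0001, -1.0]]
[[-0.0093, -0.0001, 0.0002, 0.0, 0.0, 0.0001, -1.0], [-0.0097, -0.0001, 0.0002, 0.0, 0.0, 0.0001, -1.0], [-0.0097, -0.0001, 0.0002, 0.0, 0.0, 0.0001, -1.0], [-0.0093, -0.0001, 0.0002, 0.0, 0.0, 0.0001, -1.0], [-0.0085, -0.0001, 0.0002, 0.0, 0.0, 0.0001, -1.0]]
[[-0.0073, -0.0001, 0.0001, 0.0, 0.0, 0.0, -1.0], [-0.0057, 0.0, 0.0001, 0.0, 0.0, 0.0, -1.0], [-0.0037, 0.0, 0.0001, 0.0, 0.0, 0.0, -1.0], [-0.0013, 0.0, 0.0, 0.0, 0.0, 0.0, -1.0], [-0.0023, 0.0002, 0.0, 0.0, 0.0, -0.0026, -1.0]]
[[-0.0057, 0.0005, 0.0, 0.0, 0.0, -0.0065, -1.0], [-0.0074, 0.0006, 0.0, 0.0, 0.0, -0.0084, -1.0], [-0.0074, 0.0005, 0.0, 0.0, 0.0, -0.0084, -1.0], [-0.0057, 0.0004, 0.0, 0.0, 0.0, -0.0065, -1.0], [-0.0023, 0.0001, 0.0, 0.0, 0.0, -0.0026, -1.0]]
[[-0.
[... 702 characters left out ...]
0.0209, -1.0], [-0.0201, 0.0074, 0.0006, 0.0, 0.0, -0.0207, -1.0]]
[[-0.0197, 0.0068, 0.0006, 0.0, 0.0, -0.0202, -1.0], [-0.0191, 0.0062, 0.0005, 0.0, 0.0, -0.0194, -1.0], [-0.0183, 0.0055, 0.0005, 0.0, 0.0, -0.0184, -1.0], [-0.0171, 0.0048, 0.0005, 0.0, 0.0, -0.0172, -1.0], [-0.0157, 0.0041, 0.0004, 0.0, 0.0, -0.0157, -1.0]]
[[-0.014, 0.0035, 0.0004, 0.0, 0.0, -0.014, -1.0], [-0.0121, 0.0028, 0.0003, 0.0, 0.0, -0.012, -1.0], [-0.0099, 0.0022, 0.0003, 0.0, 0.0, -0.0097, -1.0], [-0.0074, 0.0015, 0.0002, 0.0, 0.0, -0.0073, -1.0], [-0.0046, 0.0009, 0.0001, 0.0, 0.0, -0.0045, -1.0]]
[[-0.0016, 0.0003, 0.0, 0.0, 0.0, -0.0016, -1.0]]
[2.01e-02 8.80e-03 6.00e-04 0.00e+00 0.00e+00 2.09e-02 1.00e+00]
```

View pics/d4.png

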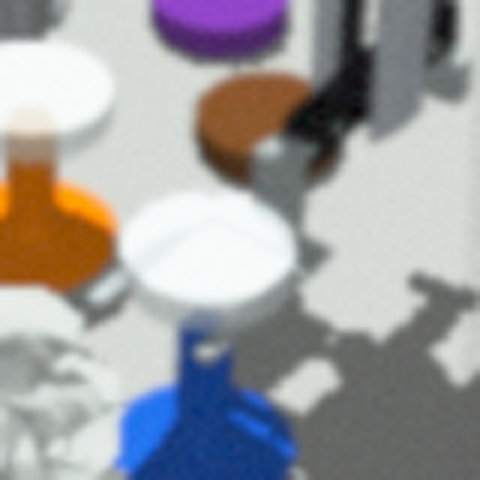

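The dish is off the post, level on the fork at about (207,250) in the crop, and the orange stand is untouched. Next I retreat, swing back and go over the mat.

```bash
python3 plan.py "[(380,243,87,62,15),(402,-140,75,82.8,25)]" -1
```

```text
[[-0.0014, 0.0, 0.0, 0.0, 0.0, -0.0004, -1.0], [-0.004, 0.0001, 0.0, 0.0, 0.0, -0.0012, -1.0], [-0.0062, 0.0001, 0.0, 0.0, 0.0, -0.0019, -1.0], [-0.008, 0.0001, 0.0, 0.0, 0.0, -0.0024, -1.0], [-0.0094, 0.0001, 0.0, 0.0, 0.0, -0.0029, -1.0]]
[[-0.0104, 0.0001, 0.0, 0.0, 0.0, -0.0032, -1.0], [-0.011, 0.0001, 0.0, 0.0, 0.0, -0.0034, -1.0], [-0.0112, 0.0001, 0.0, 0.0, 0.0, -0.0034, -1.0], [-0.011, 0.0, 0.0, 0.0, 0.0, -0.0034, -1.0], [-0.0104, 0.0, 0.0, 0.0, 0.0, -0.0032, -1.0]]
[[-0.0094, 0.0, 0.0, 0.0, 0.0, -0.0029, -1.0], [-0.008, -0.0001, 0.0, 0.0, 0.0, -0.0024, -1.0], [-0.0062, -0.0001, 0.0, 0.0, 0.0, -0.0019, -1.0], [-0.004, 0.0, 0.0, 0.0, 0.0, -0.0012, -1.0], [-0.0014, 0.0, 0.0, 0.0, 0.0, -0.0004, -1.0]]
[[-0.0015, 0.0009, 0.0001, 0.0, 0.0, -0.0017, -1.0], [-0.0044, 0.0027, 0.0002, 0.0, 0.0, -0.0049, -1.0], [-0.0071, 0.0043, 0.0003, 0.0, 0.0, -0.0078, -1.0], [-0.0095, 0.0056, 0.0003, 0.0, 0.0, -0.0105, -1.0], [-0.0118, 0.0068, 0.0004, 0.0, 0.0, -0.0128, -1.0]]
[[-0.0138, 0.0077, 0.0005, 0.0, 0.0, -0.0149, -1.0], [-0.0156, 0.0084, 0.0006, 0.0, 0.0, -0.0168, -1.0], [-0.0172, 0.0089, 
[... 283 characters left out ...]
218, -1.0], [-0.0214, 0.0079, 0.0007, 0.0, 0.0, -0.0216, -1.0], [-0.0212, 0.0073, 0.0007, 0.0, 0.0, -0.0212, -1.0]]
[[-0.0206, 0.0066, 0.0007, 0.0, 0.0, -0.0205, -1.0], [-0.0198, 0.0059, 0.0006, 0.0, 0.0, -0.0195, -1.0], [-0.0186, 0.0052, 0.0006, 0.0, 0.0, -0.0183, -1.0], [-0.0171, 0.0044, 0.0006, 0.0, 0.0, -0.0168, -1.0], [-0.0154, 0.0037, 0.0005, 0.0, 0.0, -0.0149, -1.0]]
[[-0.0132, 0.003, 0.0004, 0.0, 0.0, -0.0128, -1.0], [-0.0108, 0.0023, 0.0003, 0.0, 0.0, -0.0105, -1.0], [-0.0081, 0.0016, 0.0003, 0.0, 0.0, -0.0078, -1.0], [-0.0051, 0.001, 0.0002, 0.0, 0.0, -0.0049, -1.0], [-0.0018, 0.0003, 0.0001, 0.0, 0.0, -0.0017, -1.0]]
[2.14e-02 9.20e-03 7.00e-04 0.00e+00 0.00e+00 2.18e-02 1.00e+00]
```

Emit:
jog_arm([
  [-0.0015,0,0,0,0,0,-1],
  [-0.004,0,0,0,0,-0.001,-1],
  [-0.006,0,0,0,0,-0.002,-1],
  [-0.008,0,0,0,0,-0.0025,-1],
  [-0.0095,0,0,0,0,-0.003,-1],
])

```text
time_s: 11.0
ee_pos: [0.4192, 0.3157, 0.0864]
eef_rot: [-3.142, 0.0, 1.057]
force: [-0.3, 0.2, -1.5]
grip_width: 0.0138
grip_force: 35.0
```

Emit:
jog_arm([
  [-0.0105,0,0,0,0,-0.003,-1],
  [-0.011,0,0,0,0,-0.0035,-1],
  [-0.011,0,0,0,0,-0.0035,-1],
  [-0.011,0,0,0,0,-0.0035,-1],
  [-0.0105,0,0,0,0,-0.003,-1],
])

```text
time_s: 11.5
ee_pos: [0.393, 0.2684, 0.0865]
eef_rot: [3.142, -0.0, 1.073]
force: [0.5, -0.7, -1.8]
grip_width: 0.0135
grip_force: 35.0
```

Emit:
jog_arm([
  [-0.0095,0,0,0,0,-0.003,-1],
  [-0.008,0,0,0,0,-0.0025,-1],
  [-0.006,0,0,0,0,-0.002,-1],
  [-0.004,0,0,0,0,-0.001,-1],
  [-0.0015,0,0,0,0,0,-1],
])

```text
time_s: 12.0
ee_pos: [0.3796, 0.2435, 0.0865]
eef_rot: [3.142, -0.0, 1.081]
force: [0.5, 0.6, -2.4]
grip_width: 0.0138
grip_force: 35.0
```

Emit:
jog_arm([
  [-0.0015,0.001,0,0,0,-0.0015,-1],
  [-0.0045,0.0025,0,0,0,-0.005,-1],
  [-0.007,0.0045,0,0,0,-0.008,-1],
  [-0.0095,0.0055,0,0,0,-0.0105,-1],
  [-0.012,0.007,0.0005,0,0,-0.013,-1],
])

```text
time_s: 12.5
ee_pos: [0.3822, 0.203, 0.0859]
eef_rot: [3.142, -0.0, 1.121]
force: [0.0, -0.0, -1.2]
grip_width: 0.014
grip_force: 35.0
```

Emit:
jog_arm([
  [-0.014,0.0075,0.0005,0,0,-0.015,-1],
  [-0.0155,0.0085,0.0005,0,0,-0.017,-1],
  [-0.017,0.009,0.0005,0,0,-0.018,-1],
  [-0.0185,0.009,0.0005,0,0,-0.0195,-1],
  [-0.0195,0.009,0.0005,0,0,-0.0205,-1],
])

```text
time_s: 13.0
ee_pos: [0.3873, 0.1078, 0.0834]
eef_rot: [3.141, 0.0, 1.211]
force: [-0.0, -0.3, -1.1]
grip_width: 0.0139
grip_force: 35.0
```

Emit:
jog_arm([
  [-0.0205,0.009,0.0005,0,0,-0.021,-1],
  [-0.021,0.009,0.0005,0,0,-0.0215,-1],
  [-0.0215,0.0085,0.0005,0,0,-0.022,-1],
  [-0.0215,0.008,0.0005,0,0,-0.0215,-1],
  [-0.021,0.0075,0.0005,0,0,-0.021,-1],
])

```text
time_s: 13.5
ee_pos: [0.394, -0.0058, 0.081]
eef_rot: [3.141, -0.0, 1.317]
force: [-0.4, 0.3, -1.4]
grip_width: 0.0134
grip_force: 35.0
```

Emit:
jog_arm([
  [-0.0205,0.0065,0.0005,0,0,-0.0205,-1],
  [-0.02,0.006,0.0005,0,0,-0.0195,-1],
  [-0.0185,0.005,0.0005,0,0,-0.018,-1],
  [-0.017,0.0045,0.0005,0,0,-0.017,-1],
  [-0.0155,0.0035,0.0005,0,0,-0.015,-1],
])

```text
time_s: 14.0
ee_pos: [0.399, -0.1006, 0.0784]
eef_rot: [3.141, 0.0, 1.407]
force: [1.2, 0.7, -1.5]
grip_width: 0.0135
grip_force: 35.0
```

Emit:
jog_arm([
  [-0.013,0.003,0.0005,0,0,-0.013,-1],
  [-0.011,0.0025,0,0,0,-0.0105,-1],
  [-0.008,0.0015,0,0,0,-0.008,-1],
  [-0.005,0.001,0,0,0,-0.005,-1],
  [-0.002,0,0,0,0,-0.0015,-1],
])

```text
time_s: 14.5
ee_pos: [0.4012, -0.1395, 0.0779]
eef_rot: [-3.142, -0.0, 1.444]
force: [0.2, 1.0, -1.4]
grip_width: 0.0137
grip_force: 35.0
```

```bash
python3 - <<'E'
from h import *
o=ctrl.get_obs();print(o["time_s"],o["ee_pos"],o["force"],o["eef_rot"])
S=ctrl.camera("side");cv2.imwrite("pics/s5.png",S[:,:,::-1])
p=o["ee_pos"];w=o["eef_rot"][2];d=np.array([np.cos(w),np.sin(w)])
e=np.r_[p[:2]+d*.1005,p[2]-.0108+.004]
print("expected dish top px",proj("side",e+[0,0,.014]),proj("top",e+[0,0,.014]))
T=ctrl.camera("top");cv2.imwrite("pics/t5.png",T[:,:,::-1])
g=cv2.resize(T[190:270,300:440],None,fx=3,fy=3);g=cv2.resize(S[130:280,250:350],None,fx=4,fy=4,interpolation=cv2.INTER_CUBIC);cv2.imwrite("pics/d5.png",g[:,:,::-1])
# mat from first pics, both cameras
for n,f in(("side","pics/side0.png"),("top","pics/top0.png")):
    b=cv2.imread(f)[:,:,::-1].copy();m=roi(cv2.inRange(hsv(b),(60,60,30),(90,255,220)),*((285,160,335,210) if n=="side" else (325,205,430,270)))
    print(n,cv2.minAreaRect(cv2.convexHull((ray(n,pts(m),.003)[:,:2]*1000).astype(np.float32))))
E
python3 plan.py "[(464,-151,75,82.8,14),(464,-151,22,82.8,14)]" -1
```

```text
14.5 [ 0.40119474 -0.13946511  0.07794272] [ 0.15449942  0.98614315 -1.42307867] [-3.14158962e+00 -1.46676863e-05  1.44415076e+00]
expected dish top px [[329.4299122 171.7452865]] [[355.11148564 257.09892091]]
side ((471.9187927246094, -105.3825912475586), (196.07533264160156, 68.54639434814453), 83.51850891113281)
top ((469.7389221191406, -106.50390625), (198.3887481689453, 74.4590072631836), 82.78374481201172)
[[-0.0001, 0.0009, 0.0, 0.0, 0.0, 0.0, -1.0], [-0.0002, 0.0026, 0.0001, 0.0, 0.0, 0.0, -1.0], [-0.0002, 0.004, 0.0002, 0.0, 0.0, -0.0001, -1.0], [-0.0003, 0.0051, 0.0002, 0.0, 0.0, -0.0001, -1.0], [-0.0004, 0.006, 0.0003, 0.0, 0.0, -0.0001, -1.0]]
[[-0.0004, 0.0065, 0.0003, 0.0, 0.0, -0.0001, -1.0], [-0.0004, 0.0068, 0.0003, 0.0, 0.0, -0.0001, -1.0], [-0.0004, 0.0068, 0.0003, 0.0, 0.0, -0.0001, -1.0], [-0.0004, 0.0065, 0.0003, 0.0, 0.0, -0.0001, -1.0], [-0.0004, 0.006, 0.0003, 0.0, 0.0, -0.0001, -1.0]]
[[-0.0003, 0.0051, 0.0002, 0.0, 0.0, -0.0001, -1.0], [-0.0002, 0.004, 0.0002, 0.0, 0.0, -0.0001, -1.0], [-0.0002, 0.0026, 0.0001, 0.0, 0.0, 0.0, -1.0], [-0.0001, 0.0009, 0.0, 0.0, 0.0, 0.0, -1.0], [0.0, 0.0, 0.0008, 0.0, 0.0, 0.0, -1.0]]
[[0.0, 0.0, 0.0022, 0.0, 0.0, 0.0, -1.0], [0.0, 0.0, 0.0033, 0.0, 0.0, 0.0, -1.0], [0.0, 0.0, 0.0042, 0.0, 0.0, 0.0, -1.0], [0.0, 0.0, 0.0049, 0.0, 0.0, 0.0, -1.0], [0.0, 0.0, 0.0054, 0.0, 0.0, 0.0, -1.0]]
[[0.0, 0.0, 0.0056, 0.0, 0.0, 0.0, -1.0], [0.0, 0.0, 0.0056, 0.0, 0.0, 0.0, -1.0], [0.0, 0.0, 0.0054, 0.0, 0.0, 0.0, -1.0], [0.0, 0.0, 0.0049, 0.0, 0.0, 0.0, -1.0], [0.0, 0.0, 0.0042, 0.0, 0.0, 0.0, -1.0]]
[[0.0, 0.0, 0.0033, 0.0, 0.0, 0.0, -1.0], [0.0, 0.0, 0.0022, 0.0, 0.0, 0.0, -1.0], [0.0, 0.0, 0.0008, 0.0, 0.0, 0.0, -1.0]]
[4.0e-04 6.8e-03 5.6e-03 0.0e+00 0.0e+00 1.0e-04 1.0e+00]
```

Emit:
jog_arm([
  [0,0.001,0,0,0,0,-1],
  [0,0.0025,0,0,0,0,-1],
  [-0.0005,0.004,0,0,0,0,-1],
  [-0.0005,0.0055,0,0,0,0,-1],
  [-0.0005,0.006,0,0,0,0,-1],
])

```text
time_s: 15.1
ee_pos: [0.4205, -0.1431, 0.078]
eef_rot: [3.141, 0.0, 1.444]
force: [0.3, 0.3, -2.0]
grip_width: 0.0138
grip_force: 35.0
```

Emit:
jog_arm([
  [-0.0005,0.0065,0,0,0,0,-1],
  [0,0.007,0,0,0,0,-1],
  [-0.0005,0.007,0,0,0,0,-1],
  [0,0.0065,0,0,0,0,-1],
  [-0.0005,0.006,0,0,0,0,-1],
])

```text
time_s: 15.6
ee_pos: [0.4531, -0.1487, 0.0779]
eef_rot: [3.142, -0.0, 1.444]
force: [-0.3, 0.2, -1.4]
grip_width: 0.014
grip_force: 35.0
```

Emit:
jog_arm([
  [0,0.0055,0,0,0,0,-1],
  [0,0.004,0,0,0,0,-1],
  [0,0.003,0,0,0,0,-1],
  [0,0.001,0,0,0,0,-1],
  [0,0,0.001,0,0,0,-1],
])

```text
time_s: 16.1
ee_pos: [0.4659, -0.1504, 0.077]
eef_rot: [3.141, 0.0, 1.444]
force: [-1.3, 0.4, -1.7]
grip_width: 0.0135
grip_force: 35.0
```

Emit:
jog_arm([
  [0,0,0.002,0,0,0,-1],
  [0,0,0.0035,0,0,0,-1],
  [0,0,0.0045,0,0,0,-1],
  [0,0,0.005,0,0,0,-1],
  [0,0,0.0055,0,0,0,-1],
])

```text
time_s: 16.6
ee_pos: [0.4658, -0.1503, 0.0559]
eef_rot: [-3.141, -0.0, 1.444]
force: [0.2, -0.3, -2.0]
grip_width: 0.0138
grip_force: 35.0
```

Emit:
jog_arm([
  [0,0,0.0055,0,0,0,-1],
  [0,0,0.0055,0,0,0,-1],
  [0,0,0.0055,0,0,0,-1],
  [0,0,0.005,0,0,0,-1],
  [0,0,0.004,0,0,0,-1],
])

```text
time_s: 17.1
ee_pos: [0.4658, -0.1503, 0.0304]
eef_rot: [-3.141, -0.0, 1.444]
force: [0.1, -0.2, -2.5]
grip_width: 0.0137
grip_force: 35.0
```

Emit:
jog_arm([
  [0,0,0.003,0,0,0,-1],
  [0,0,0.002,0,0,0,-1],
  [0,0,0.001,0,0,0,-1],
  [0,0,0,0,0,0,-1],
])

```text
time_s: 17.5
ee_pos: [0.4659, -0.1503, 0.0249]
eef_rot: [-3.142, -0.0, 1.444]
force: [-0.6, 0.3, -0.2]
grip_width: 0.0138
grip_force: 35.0
```

Run:
```python
from h import *
o=ctrl.get_obs();print(o["time_s"],o["ee_pos"],o["force"],o["eef_rot"])
S=ctrl.camera("side");cv2.imwrite("pics/s6.png",S[:,:,::-1])
p=o["ee_pos"];w=o["eef_rot"][2];d=np.array([np.cos(w),np.sin(w)])
e=np.r_[p[:2]+d*.1005,p[2]-.0108+.004]
print("expected dish top px",proj("side",e+[0,0,.014]))
```

```text
17.5 [ 0.46588981 -0.1503388   0.02491822] [-0.63085977  0.30083407 -0.16298545] [-3.14158228e+00 -1.54333629e-05  1.44431643e+00]
expected dish top px [[306.16191143 184.70558633]]
```

Emit:
jog_arm([
  [0,0,0.001,0,0,0,-1],
  [0,0,0.002,0,0,0,-1],
  [0,0,0.002,0,0,0,-1],
  [0,0,0.002,0,0,0,-1],
  [0,0,0.001,0,0,0,-1],
])

```text
time_s: 18.05
ee_pos: [0.4658, -0.1503, 0.0167]
eef_rot: [-3.141, -0.0, 1.444]
force: [0.6, -0.2, -1.7]
grip_width: 0.0138
grip_force: 35.0
```

Emit:
jog_arm([
  [0,0,0.001,0,0,0,-1],
  [0,0,0.0005,0,0,0,-1],
  [0,0,0.0005,0,0,0,-1],
  [0,0,0.0005,0,0,0,-1],
  [0,0,0,0,0,0,-1],
])

```text
time_s: 18.55
ee_pos: [0.4659, -0.1503, 0.0144]
eef_rot: [-3.142, -0.0, 1.444]
force: [-0.5, 0.1, -1.3]
grip_width: 0.0138
grip_force: 35.0
```

Emit:
jog_arm([
  [0,0,0.0005,0,0,0,-1],
  [0,0,0,0,0,0,-1],
  [0,0,0,0,0,0,-1],
])

```text
time_s: 18.85
ee_pos: [0.4659, -0.1503, 0.014]
eef_rot: [3.142, -0.0, 1.444]
force: [-0.0, -0.4, -1.7]
grip_width: 0.0134
grip_force: 35.0
```

Emit:
jog_arm([
  [0,0,0.0005,0,0,0,-1],
  [0,0,0,0,0,0,-1],
  [0,0,0,0,0,0,-1],
])

```text
time_s: 19.15
ee_pos: [0.4659, -0.1504, 0.0138]
eef_rot: [3.141, 0.0, 1.444]
force: [-3.2, 0.2, 4.8]
grip_width: 0.0136
grip_force: 35.0
```

Contact made. I release gently.

Emit:
jog_arm([
  [0,0,0,0,0,0,-1],
  [0,0,0,0,0,0,-1],
  [0,0,0,0,0,0,-1],
  [0,0,0,0,0,0,-0.65],
  [0,0,0,0,0,0,-0.6],
], squeeze=5)

```text
time_s: 19.65
ee_pos: [0.4659, -0.1504, 0.0134]
eef_rot: [3.141, 0.0, 1.444]
force: [-0.5, -0.2, -0.4]
grip_width: 0.0183
grip_force: 0.0
```

Emit:
jog_arm([
  [0,0,0,0,0,0,-0.4],
  [0,0,0,0,0,0,-0.2],
  [0,0,0,0,0,0,0],
  [0,0,0,0,0,0,0],
  [0,0,0,0,0,0,0],
])

```text
time_s: 20.15
ee_pos: [0.4659, -0.1503, 0.0134]
eef_rot: [-3.142, -0.0, 1.444]
force: [-0.2, -0.5, 0.7]
grip_width: 0.0468
grip_force: 0.0
```

Emit:
jog_arm([
  [0,0,-0.003,0,0,0,0],
  [0,0,-0.008,0,0,0,0],
  [0,0,-0.013,0,0,0,0],
  [0,0,-0.018,0,0,0,0],
  [0,0,-0.02,0,0,0,0],
])

```text
time_s: 20.65
ee_pos: [0.4659, -0.1503, 0.077]
eef_rot: [3.141, 0.0, 1.444]
force: [-0.2, -0.1, 0.4]
grip_width: 0.047
grip_force: 0.0
```

Emit:
jog_arm([
  [0,-0.005,-0.015,0,0,0,0],
  [0,-0.015,-0.01,0,0,0,0],
  [0,-0.025,-0.005,0,0,0,0],
  [-0.005,-0.03,0,0,0,0,0],
  [-0.005,-0.035,0,0,0,0,0],
])

```text
time_s: 21.15
ee_pos: [0.3548, -0.1464, 0.1065]
eef_rot: [3.14, 0.001, 1.445]
force: [1.1, -1.4, 0.6]
grip_width: 0.0467
grip_force: 0.0
```

Emit:
jog_arm([
  [-0.03,-0.025,0,0,0,0,0],
  [-0.04,-0.01,0,0,0,0,0],
  [-0.04,0,0,0,0,0,0],
  [-0.04,0,0,0,0,0,0],
  [-0.02,0,0,0,0,0,0],
])

```text
time_s: 21.65
ee_pos: [0.2988, -0.3133, 0.1067]
eef_rot: [3.14, 0.001, 1.443]
force: [0.1, 0.6, 0.5]
grip_width: 0.0471
grip_force: 0.0
```

Run:
```python
from h import *
o=ctrl.get_obs();print(o["time_s"],o["ee_pos"],o["force"])
S=ctrl.camera("side");T=ctrl.camera("top");cv2.imwrite("pics/s7.png",S[:,:,::-1]);cv2.imwrite("pics/t7.png",T[:,:,::-1])
A=cv2.resize(T[200:270,320:432],None,fx=6,fy=6,interpolation=cv2.INTER_CUBIC)[:,:480*2]
B=cv2.resize(S[145:215,270:340],None,fx=6,fy=6,interpolation=cv2.INTER_CUBIC)
G=np.hstack([cv2.resize(A,None,fx=5/6,fy=5/6),cv2.resize(B,None,fx=.5,fy=5/6)[:, :240]]);cv2.imwrite("pics/d7.png",G[:,:,::-1]);print(G.shape)
h=hsv(T);g=roi(cv2.inRange(h,(60,60,30),(90,255,200)),325,200,430,270);P=(ray("top",pts(g),.003)[:,:2]*1000).astype(np.float32);print("mat",cv2.minAreaRect(cv2.convexHull(P)))
k=roi(cv2.inRange(h,(0,0,0),(180,255,22)),360,222,428,260);P=ray("top",pts(k),.043)[:,:2]*1000
c=P.mean(0);w,v=np.linalg.eigh(np.cov((P-c).T));d=v[:,1]*np.sign(v[1,1]);print("handle",len(P),c,np.degrees(np.arctan2(d[1],d[0])))
```

```text
21.65 [ 0.29879433 -0.31331827  0.10668666] [0.09927874 0.63452409 0.48040732]
(350, 770, 3)
mat ((469.7005920410156, -106.4915771484375), (198.47801208496094, 74.73358917236328), 82.8864517211914)
handle 82 [ 460.01985942 -151.45924507] 81.92655652603676
```

View pics/d7.png

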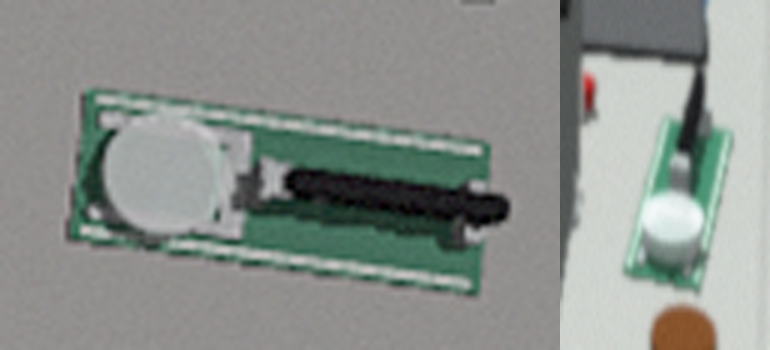

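The final view shows the dish level on the fork at about (163,175) in the crop. The lifter is lying between the mat's white lines, the fingers are clear, and the offset from the mat's middle is a few mm at most.

```bash
python3 -c "
from station import ctrl
print(ctrl.hand_in())"
```

```text
the job is handed in; nothing more can be done
None
```

I handed the job in at about 22 s. The last pictures show the dish from the blue stand sitting level on the fork, the lifter released within about 3 mm of the mat's middle, and the arm clear. I never went near the dish on the orange stand.

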